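# Hook the retractable rule on the bar, back off against its spring and lock it in its slot

## Robot

A 6-joint arm with a two-finger parallel gripper is mounted at the origin on the work surface. World frame = base frame: x ahead of the robot, y to its left, z up, the work surface at z = 0. Lengths are in m, angles in degrees, forces in N, time in s.
With the tool pointing down it reaches from about 0.25 to 0.725 m from the base axis. Payload 9.7 kg.
Tool frame: the origin (TCP) lies midway between the tips of the shut fingers; the grasp point (between the pads) lies 19 mm behind it; x points along the fingers, y is the direction in which the jaws open and shut, and the axes are right-handed (so a half turn about x gives the same grasp; the last joint's range is limited). The gripper opens to 85 mm and grips with 20 to 120 N. Pads are 22 mm wide; open, the fingers measure 114 mm over their backs; the gripper's body (76 mm by 85 mm) begins 54 mm behind the grasp point. The pads swing forward as they close: fully open they stand 13 mm farther back than shut.
Start: joints at [-66.807, 4.979, 10.078, 95.1, 0, 90], TCP at [0.217, -0.506, 0.2] pointing down, gripper open.
Joint ranges: [-179.16, 179.16], [-48.56, 103.87], [-65.8, 70.77], [-126.05, 130.52], [-82.76, 87.17], [-180, 180]. Speed limits (degrees/s): [127.2, 127.2, 147.25, 180, 180, 180].

## Interface

Orientations are given as [roll, pitch, yaw] about the fixed x, y, z axes, in that order (R = Rz(yaw) Ry(pitch) Rx(roll)).
In Python, from workcell import bot, cams gives the robot as it stands.
- The arm moves only by the tool apply_moves, never from a script. Its argument "commands" is a list of rows, each a list of 5 numbers: the shift along the tool's x, y, z in m, then the turn about the tool's x in rad, then the opening, from -1 (shut) to 1 (fully open). In form: [[tx, ty, tz, roll, hand], ...]. A call has 1 to 12 rows; each row is the pose to reach, as a shift and turn from the pose measured when the call began, along the tool's axes at that moment; what a row does not reach only later rows make up. A row lasts 1/10 s, in which the tool goes at most 50 mm and 8.59 degrees, less where a joint would pass 70% of its speed; a pose out of reach is approached as far as the arm can. A call with a gripper value outside its range is refused whole. The fingers move at their own pace and stop on an object; "newtons" is the grip in N (left out, the last holds). Time passes only in rows, so rows that repeat a pose let the fingers close. It gives the time, the measured TCP pose, the force and the opening at its end, in the units of the state.
- bot.get_obs(): the state, without advancing time (a new reading comes with each control period).
- cams.camera(name): name is "scene" or "top"; returns a dict with "frame" (420x560x3 uint8, blue, green, red), "depth" (420x560 float32, m along the optical axis (not along the pixel's ray), 0 where there is no reading), "camera_matrix" (3x3 intrinsics, pixels), "R" (3x3) and "t" (3): a world point X has camera coordinates R X + t. Camera axes: x right, y down, z forward; pixel columns grow to the right and rows downward; lengths in m; the calibration is good to about 2 mm. A picture is of the moment at which its call begins.
- bot.job_done(): hands the job in, once; it reports no verdict.
Trained networks look in the newest picture that a camera, given by its name, has taken for a name from the list of things; names that differ only in an ending like _2 or _b are one class to them, and where a whole thing is asked for, a point or a joint stands for the part that bears it (a point fixed in the world has none). Each returns a list of dicts, best first, with "confidence" (0 to 1); they miss things now and then, are a little off and sometimes report something else, mostly with a low value. They report only what shows in the picture. A call takes as long as a camera call. They do not tell look-alikes from the thing itself.
- cams.spot_in(name, camera): "rect" ([left, top, right, bottom] in pixels, round what is visible of it).
The state is a dict: "time": time; "q": joint angles; "qd": joint speeds; "joint_efforts": joint torques, N m; "ee_pos": TCP position; "tcp_rot": TCP orientation; "wrist_force": force on the tool from outside, world axes, zero at the start; "torque": the same for the moment, N m; "opening": finger opening in m.
Only numpy, scipy, OpenCV 4.12 (cv2) and the standard library are available. Lean on these libraries where they do the work, as an engineer would, in place of code of your own. Each camera call takes 0.05 s, during which the arm holds its last target. There are 200 camera calls.

## Task

Take the retractable hook rule by its knob, lay it on the gauge bed with the end of its steel blade hooked over the far side of the bar, and back the rule away against its spring until its lock pin can drop into the slot in the blade: press the knob fully down there so that the blade is locked. Do not strain the bar once it has caught; then let go and leave the rule lying on the bed, locked and still hooked on the bar, with nothing else disturbed.

Things in the scene. Friction and masses are not known exactly. Their poses are not given: they have to be found in the camera images.
- rule: retractable hook rule, a hand tool: grey case 130 x 36 x 28 mm with a black upright knob on top and a spring-loaded steel blade out of its front; whole tool about 0.4 kg. Origin: centre of the case's underside; x points forward along the blade, z up. The case reaches from 65 mm behind to 65 mm ahead of the origin
- grip (a point): the place to take the knob: on the knob's centre line, 57 mm above the underside of the case, straight above the rule's origin while the knob is up; same axes as the rule. The knob is an upright black block 26 mm (x) x 18 mm (y) x 37 mm, from 35 to 72 mm above the case's underside (a thin stem below it); the whole tool can be carried and pulled by it
- hook (a point): the hook at the blade's front end: middle of the lower edge of the lip's inner (rear) face, 8 mm above the case's underside level. With the blade drawn in it is 120 mm ahead of the rule's origin. The lip is a plate 4 mm thick, 24 mm wide, reaching 13 mm below the blade's underside; the blade is 18 mm wide, its underside 21 mm above the case's underside level
- blade (a joint): how far the blade is drawn out of the case, m: 0 drawn in (55 mm showing between case and lip), at most 0.085. A spring draws it in: 3 N at 0, and 60 N/m more. Its lock slot comes under the pin when it is drawn out by some 35 to 65 mm; where exactly is set differently each time and cannot be seen from outside, only felt
- knob (a joint): how far the lock knob is pressed down, m: 0 up, 0.007 fully down. Stiff (about 5 N), stays where left; pulled up it frees the blade. It carries a 7 mm lock pin inside the case: after 2 mm (3 to 4 if pressed hard) the pin rubs on the blade, dragging more the harder it is pressed; only with the blade's 10 mm slot under it does it go on to 0.007 and lock the blade to the case (3 mm of play)
- bed: flat aluminium plate 360 x 100 x 10 mm fixed on the bench, carrying the bar near one end. Origin: centre of its underside; x points along it towards the end with the bar; its top is 10 mm above the origin
- bar: dark steel bar fixed across the bed: 25 mm (x) x 80 mm (y) x 18 mm high. Origin: centre of its underside, on the bed's top, 117.5 mm along the bed's x; its far face (nearer the plate's end) is 12.5 mm beyond the origin, with 50 mm of clear bed behind it. It must not be pressed with over 20 N
- tumbler: white tapered drinking tumbler with lid, 90 mm across, 180 mm high, bystander; origin at the centre of its underside
- flask: teal drinking bottle, 68 mm across, 200 mm high, bystander; origin at the centre of its underside
- driver: grey-handled screwdriver, 200 mm long, bystander lying on the bench; origin under its middle
- bin: open black parts bin with screws, 160 x 110 x 70 mm, fixed, bystander; origin at the centre of its underside
Mind the look-alikes: they are no part of the job. Of the things that look like the rule, the middle-sized one is meant.

How it is judged (in metres and radians):
On the way, in this order (a step that is already met when the one before it is completed fails the run):
1. the hook pulls on the far side of the bar and the blade is drawn out at least 15 mm, not yet locked (value of joint blade above 0.015 m and contact force between rule and bar above 1 N and value of joint knob below 0.006 m), for 0.1 s.
2. the knob is fully down with the blade drawn out at least 30 mm and the hook on the bar (value of joint knob above 0.006 m and value of joint blade above 0.03 m and z of hook in the frame of bar below 0.014 m), for 0.1 s.
At the end, for the whole second after the job is handed in: The rule lies at rest on the bed, in line with it within 0.1 rad, knob down more than 6 mm, blade drawn out more than 30 mm, the hook down behind the bar and within 6 mm of its far face (all of step 2 and x of hook in the frame of bar between 0.01 and 0.0185 m and y of hook in the frame of bar between -0.035 and 0.035 m and angle between the x axis of rule and the x axis of bed, either way round below 0.1 rad and angle between rule's own z axis and vertical below 0.06 rad and linear speed of rule below 0.01 m/s); the robot touches nothing.
It fails at once if the rule presses on the bar with more than 22 N (contact force between rule and bar above 22 N).
It fails at once if a bystander is moved by more than 20 mm (distance of any of tumbler, flask, driver from where it was at the start of the episode above 0.02 m).
It also fails if it takes over 72 s, if anything falls off the work surface, if the arm or the gripper's body presses on something with over 40 N, if the wrist force passes 120 N, or if a joint passes its speed limit or range.

## Working session

There is one attempt and no reset: what is moved stays moved. The work goes in short steps, Python scripts to look and compute and a tool call to move; the robot and the scene stay as the last step left them, time stands still between calls to the robot, and variables do not carry over. Pictures are saved under pics/ and viewed, about 8 in all and at most 12, crops included, and the job is handed in when it is done.

Besides the shell and the picture viewer there is one more tool, called in YAML: its name, and indented under it one key for each argument. apply_moves: Moves the arm, as the interface text tells. Its arguments: {"type":"object","properties":{"commands":{"type":"array"},"newtons":{"type":"number"}},"required":["commands"]}

```bash
mkdir -p pics; ls
cat > h.py <<'E'
import numpy as np, cv2
from workcell import bot, cams
def cloud(c):
    K=c["camera_matrix"];d=c["depth"];v,u=np.mgrid[:d.shape[0],:d.shape[1]]
    P=np.stack([(u-K[0,2])*d/K[0,0],(v-K[1,2])*d/K[1,1],d],-1)
    return (P-np.array(c["t"]))@np.array(c["R"])
E
python3 - <<'E'
from h import *
for n in("scene","top"):
    c=cams.camera(n);cv2.imwrite(f"pics/{n}0.png",c["frame"]);W=cloud(c)
    np.savez(f"/tmp/{n}0.npz",W=W,f=c["frame"],d=c["depth"])
    print(n,np.round(-np.array(c["R"]).T@c["t"],3))
    for k in("rule","bed","bar","tumbler","flask","driver","bin","knob"):
        for r in cams.spot_in(k,n)[:5]:
            x0,y0,x1,y1=r["rect"];print(k,np.round(r["rect"]),round(r["confidence"],2),np.round(W[int((y0+y1)/2),int((x0+x1)/2)],3))
print(bot.get_obs())
E
```

```text
pics
scene [ 1.024 -0.438  1.166]
rule [170. 167. 210. 207.] 0.86 [ 1.024 -0.438  1.166]
rule [249. 132. 298. 191.] 0.8 [0.445 0.091 0.028]
rule [277.  61. 381. 102.] 0.8 [0.361 0.382 0.035]
rule [217. 187. 333. 325.] 0.35 [ 0.632 -0.082  0.01 ]
bed [216. 187. 336. 326.] 0.92 [ 0.635 -0.078  0.008]
bed [166. 308. 208. 356.] 0.41 [ 0.675 -0.353  0.142]
bar [287. 202. 322. 226.] 0.59 [0.608 0.039 0.03 ]
tumbler [402.  98. 448. 169.] 0.64 [0.695 0.342 0.155]
flask [165. 307. 208. 356.] 0.9 [ 0.675 -0.353  0.142]
flask [ 67. 249. 164. 335.] 0.75 [ 0.455 -0.401  0.019]
driver [303. 260. 364. 327.] 0.68 [ 0.792 -0.052  0.023]
bin [ 68. 250. 166. 332.] 0.84 [ 0.453 -0.395  0.016]
bin [289. 201. 322. 227.] 0.23 [0.607 0.044 0.027]
knob [303.  62. 321.  89.] 0.77 [0.347 0.325 0.09 ]
knob [258. 149. 274. 167.] 0.56 [0.449 0.061 0.076]
knob [181. 181. 189. 192.] 0.47 [ 0.363 -0.125  0.053]
knob [244. 133. 296. 194.] 0.2 [0.453 0.074 0.045]
top [0.491 0.009 1.396]
rule [110. 244. 187. 330.] 0.75 [0.38  0.357 0.043]
rule [210. 252. 278. 276.] 0.59 [0.435 0.105 0.028]
rule [297. 284. 346. 301.] 0.
[... 621 characters left out ...]

knob [396. 165. 436. 196.] 0.44 [ 0.646 -0.33   0.141]
{'time': 0.9, 'q': array([-6.68065251e+01,  4.97779861e+00,  1.00793817e+01,  9.50997725e+01,
       -2.72087652e-04,  9.00010581e+01]), 'qd': array([-0.00874225,  0.03704341, -0.03604814, -0.0762681 ,  0.07161194,
       -0.00983503]), 'joint_efforts': array([ 1.06318592e-03, -5.20097959e+01,  4.64857292e+01,  1.37311508e-03,
        2.32860102e-04, -7.79658279e-06]), 'ee_pos': array([ 0.21660959, -0.50555085,  0.20040518]), 'tcp_rot': array([ 81.45454492,  89.99816914, -75.35303829]), 'wrist_force': array([-0.10004403, -0.16129836,  0.31416138]), 'torque': array([ 0.00640331,  0.03672552, -0.0173857 ]), 'opening': 0.08543373745118985}
```

Run:
```python
from h import *
a=np.load("/tmp/top0.npz");f=a["f"];cv2.imwrite("pics/topcrop.png",cv2.resize(f[110:350,90:470],None,fx=2.1,fy=2.1,interpolation=cv2.INTER_CUBIC))
W=a["W"]
# middle rule points, bar and bed
def fit(m,t):
    p=W[m][:,:2].astype(np.float32);(c,s,an)=cv2.minAreaRect(p);b=cv2.boxPoints((c,s,an))
    print(t,len(p),np.round(c,4),np.round(s,4),round(an,2),"zmed",np.round(np.median(W[m][:,2]),4))
x,y,z=W[...,0],W[...,1],W[...,2]
d=a["d"]>0
R=d&(abs(x-.44)<.13)&(abs(y-.09)<.16)&(x<.52)
for lo,hi in((.012,.1),(.021,.035),(.05,.1)): fit(R&(z>lo)&(z<hi),("mid",lo,hi))
L=d&(y>.18)&(x<.55)&(z>.012)&(y<.5);fit(L,"big")
S=d&(x<.42)&(y<-.02)&(y>-.25)&(z>.012);fit(S,"small")
B=d&(abs(x-.62)<.12)&(abs(y+.07)<.25)
fit(B&(z>.005)&(z<.016)&(x<.75),"bed");fit(B&(z>.021)&(z<.04)&(x<.75),"bar")
```

```text
('mid', 0.012, 0.1) 866 [0.4239 0.0514] [0.2764 0.1136] 72.98 zmed 0.0267
('mid', 0.021, 0.035) 690 [0.426  0.0537] [0.2707 0.1095] 74.54 zmed 0.0269
('mid', 0.05, 0.1) 71 [0.4433 0.0716] [0.0181 0.0255] 12.64 zmed 0.0706
big 1955 [0.4231 0.3102] [0.2728 0.2012] 40.56 zmed 0.0389
small 917 [ 0.2084 -0.0772] [0.1275 0.3611] 79.43 zmed 0.0189
bed 4447 [ 0.6199 -0.0708] [0.4986 0.2379] 89.74 zmed 0.0094
bar 299 [ 0.5773 -0.1319] [0.1556 0.3873] 4.88 zmed 0.0276
```

View pics/topcrop.png

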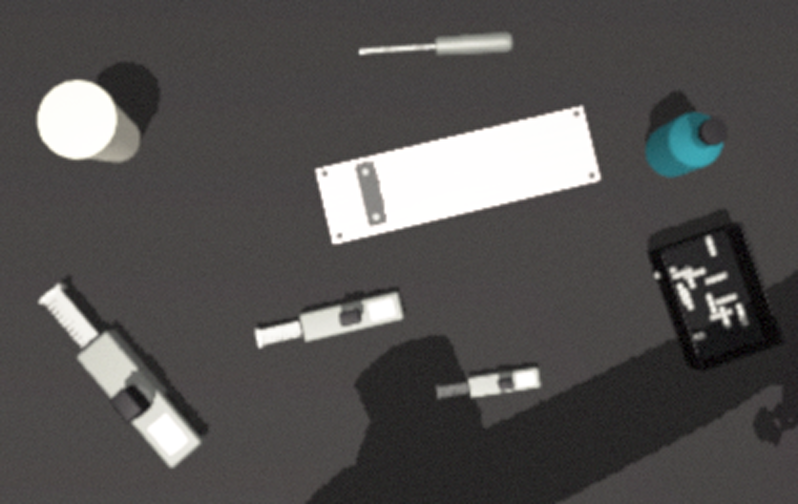

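View pics/scene0.png

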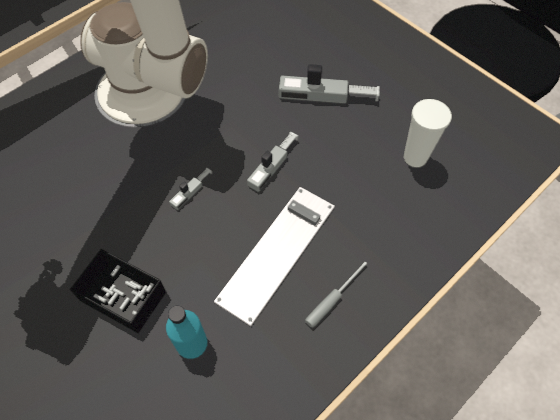

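```bash
cat >> h.py <<'E'
def pix2w(c,uv,z):
    K=c["camera_matrix"];R=np.array(c["R"]);t=np.array(c["t"])
    r=np.c_[uv,np.ones(len(uv))]@np.linalg.inv(K).T@R; o=-R.T@t
    return (o+r*((z-o[2])/r[:,2])[:,None])[:,:2]
def rect(c,box,lo,hi,z,t,erode=0):
    g=cv2.cvtColor(c["frame"],cv2.COLOR_BGR2GRAY);s=4
    x0,y0,x1,y1=box;g=cv2.resize(g[y0:y1,x0:x1],None,fx=s,fy=s,interpolation=cv2.INTER_CUBIC)
    m=((g>=lo)&(g<=hi)).astype(np.uint8)
    if erode: m=cv2.morphologyEx(m,cv2.MORPH_OPEN,np.ones((erode,erode)))
    cs=cv2.findContours(m,cv2.RETR_EXTERNAL,cv2.CHAIN_APPROX_NONE)[0];k=max(cs,key=cv2.contourArea)[:,0]
    uv=(k+.5)/s-.5+[x0,y0];p=pix2w(c,uv,z).astype(np.float32)
    b=cv2.minAreaRect(p);q=cv2.boxPoints(b);e=q[1]-q[0];e2=q[2]-q[1];e=e if np.hypot(*e)>np.hypot(*e2) else e2
    yaw=np.degrees(np.arctan2(e[1],e[0]))%180
    print(t,np.round(b[0],4),np.round(b[1],4),"yaw",round(yaw,2));return np.array(b[0]),yaw
E
python3 - <<'E'
from h import *
c=cams.camera("top");g=cv2.cvtColor(c["frame"],cv2.COLOR_BGR2GRAY)
print(g[252:278:2,206:282:3])
print(g[184:222:2,250:285:2])
rect(c,(235,155,385,235),110,255,.01,"bed")
rect(c,(256,184,280,222),0,170,.028,"bar",3)
rect(c,(200,240,290,285),110,255,.028,"rule")
rect(c,(225,240,290,285),110,255,.028,"case",44)
E
```

```text
[[ 73  76  72  73  75  74  70  70  72  74  72  73  72  71  72  55  39  38
   48 109 165 202 225 246 221  66]
 [ 73  72  71  74  74  72  73  75  76  72  74  62  57  40  39  55  66  88
  103 201 243 253 255 255 223  69]
 [ 73  76  72  74  71  75  73  74  73  68  43  38  54  97 154 185 112 122
   98 187 254 255 255 255 229 103]
 [ 76  73  74  72  74  73  74  75  76  65  91 146 189 219 220 197  78  65
   53 195 254 255 255 255 243 138]
 [ 75  74  74  73  75  76  72  73  65 166 216 221 222 222 224 157  81  83
   70 224 249 255 255 253 236 172]
 [ 73  73  72  70  72  61  48  46  79 177 223 223 223 226 224 179  92  95
   97 227 238 247 231 217 171 101]
 [ 75  73  58  43  46  74 133 210 244 170 226 226 226 227 230 215 106 152
  191 228 216 178 124  83  73  75]
 [ 71  72 140 121 212 243 249 250 250 174 227 229 228 229 229 231 227 218
  189 128  84  76  74  72  74  70]
 [ 73  72 239 250 251 250 244 248 244 179 229 230 231 231 223 192 140  90
   78  70  75  71  72  71  70  75]
 [ 74  73 233 242 248 243 232 230 218 112 230 225 202 154  96  77  76  69
   73  69  72  72  75  72  75  70]
 [ 74  76 
[... 1232 characters left out ...]
254 254 254 252 149 134 135 132 159 254 254 254 254 254 254]
 [254 254 255 254 254 254 254 177 135 138 137 161 254 254 255 255 255 255]
 [255 254 254 254 254 254 254 214 140 218 188 141 249 255 255 255 255 255]
 [255 254 254 254 254 254 255 246 144 206 175 139 249 255 255 255 255 255]
 [255 255 255 255 254 254 254 251 154 148 177 232 253 255 255 255 255 255]
 [255 255 255 254 255 254 254 254 250 254 254 255 255 255 250 245 166 123]
 [252 249 254 254 255 255 255 255 255 254 250 237 152 121  81  73  71  73]]
bed [ 0.6281 -0.0689] [0.1061 0.3654] yaw 103.14
bar [0.6031 0.0441] [0.0805 0.024 ] yaw 13.1
rule [0.4374 0.1001] [0.0377 0.1916] yaw 102.56
case [0.4348 0.1094] [0.0503 0.0361] yaw 89.88
```

```bash
cat >> h.py <<'E'
from scipy.spatial.transform import Rotation as Ro
def plan(xyz,yaw):   # yaw = wanted direction of tool y, deg (mod 180)
    o=bot.get_obs();R=Ro.from_euler("xyz",o["tcp_rot"],degrees=True).as_matrix()
    s=R.T@(np.array(xyz)-o["ee_pos"]);ty=np.degrees(np.arctan2(R[1,1],R[0,1]))
    sg=np.sign(R[2,0]); d=(yaw-ty+90)%180-90   # world yaw change; roll about tool x (down) has opposite sign
    print("R",np.round(R,3).tolist(),"shift",np.round(s,4),"ty",round(ty,2),"roll",round(np.radians(d)*sg,4),"q6",round(o["q"][5],1),"F",np.round(o["wrist_force"],2),"pos",np.round(o["ee_pos"],4),"op",round(o["opening"],4),"t",round(o["time"],2))
E
python3 -c "
from h import *
plan([.4434,.0715,.12],12.6)"
```

```text
R [[0.0, 0.394, -0.919], [-0.0, -0.919, -0.394], [-1.0, 0.0, 0.0]] shift [ 0.0804 -0.4411 -0.4357] ty -66.8 roll -1.3859 q6 90.0 F [-0.84 -0.26  0.53] pos [ 0.2166 -0.5056  0.2004] op 0.0852 t 0.95
```

apply_moves:
  commands:
    - [0,-0.4411,-0.4357,-1.3859,1]
    - [0,-0.4411,-0.4357,-1.3859,1]
    - [0,-0.4411,-0.4357,-1.3859,1]
    - [0,-0.4411,-0.4357,-1.3859,1]
    - [0,-0.4411,-0.4357,-1.3859,1]
    - [0,-0.4411,-0.4357,-1.3859,1]
    - [0,-0.4411,-0.4357,-1.3859,1]
    - [0,-0.4411,-0.4357,-1.3859,1]
    - [0.0804,-0.4411,-0.4357,-1.3859,1]
    - [0.0804,-0.4411,-0.4357,-1.3859,1]
    - [0.0804,-0.4411,-0.4357,-1.3859,1]
    - [0.0804,-0.4411,-0.4357,-1.3859,1]

```text
time: 2.15
ee_pos: [0.432, 0.0437, 0.1314]
tcp_rot: [78.4, 89.9, 1.0]
wrist_force: [2.4, -1.0, -0.2]
opening: 0.0856
```

```bash
python3 -c "
from h import *
plan([.4434,.0715,.042],12.6)"
```

```text
R [[0.001, 0.976, 0.219], [0.0, 0.219, -0.976], [-1.0, 0.001, 0.0]] shift [ 0.0894  0.0171 -0.0247] ty 12.62 roll 0.0004 q6 83.2 F [ 2.36 -1.04 -0.21] pos [0.432  0.0437 0.1314] op 0.0856 t 2.15
```

apply_moves:
  commands:
    - [0,0.0171,-0.0247,0,1]
    - [0,0.0171,-0.0247,0,1]
    - [0.04,0.0171,-0.0247,0,1]
    - [0.075,0.0171,-0.0247,0,1]
    - [0.0905,0.0171,-0.0247,0,1]
    - [0.0905,0.0171,-0.0247,0,1]
    - [0.0905,0.0171,-0.0247,0,1]

```text
time: 2.85
ee_pos: [0.4436, 0.0712, 0.0418]
tcp_rot: [79.2, 89.9, 1.8]
wrist_force: [0.6, 0.1, -0.5]
opening: 0.0853
```

Run:
```python
from h import *
plan([.4434,.0715,.041],12.6)
c=cams.camera("scene");cv2.imwrite("pics/g.png",cv2.resize(c["frame"][80:240,180:380],None,fx=4,fy=4,interpolation=cv2.INTER_CUBIC)[:600])
```

```text
R [[0.002, 0.976, 0.218], [0.0, 0.218, -0.976], [-1.0, 0.002, 0.0]] shift [ 0.0008 -0.0001 -0.0003] ty 12.6 roll -0.0001 q6 86.5 F [ 0.56  0.09 -0.52] pos [0.4436 0.0712 0.0418] op 0.0853 t 2.85
```

View pics/g.png

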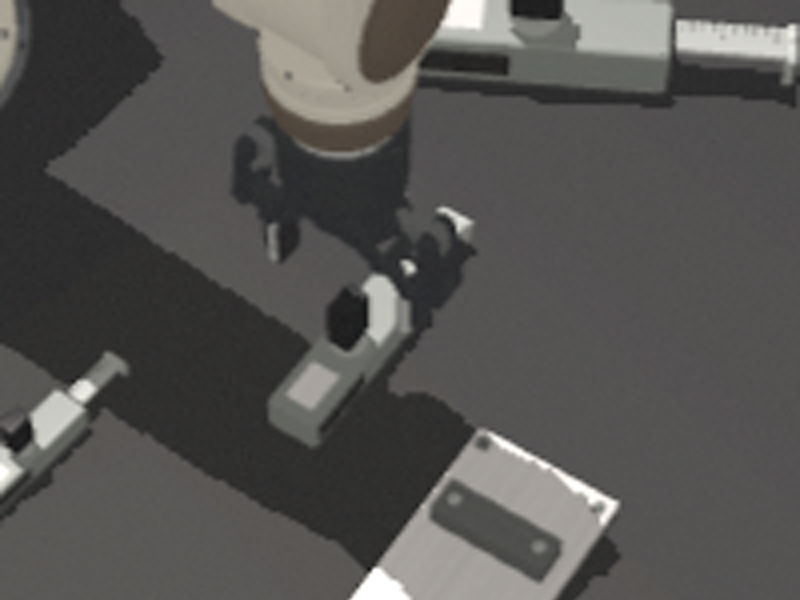

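Run:
```python
from h import *
c=cams.camera("scene");W=cloud(c)
for (u,v) in [(275,250),(270,225),(455,215),(410,265),(440,250),(430,290),(350,230),(350,315),(380,290),(345,135)]:
    print((u,v),np.round(W[80+v//4,180+u//4],3))
print(bot.get_obs()["q"])
```

```text
(275, 250) [0.4   0.052 0.1  ]
(270, 225) [0.401 0.049 0.127]
(455, 215) [0.414 0.193 0.023]
(410, 265) [0.426 0.141 0.026]
(440, 250) [0.512 0.083 0.181]
(430, 290) [0.511 0.075 0.15 ]
(350, 230) [0.464 0.057 0.177]
(350, 315) [0.451 0.066 0.072]
(380, 290) [0.428 0.114 0.028]
(345, 135) [0.471 0.05  0.274]
[ 9.13823088e+00 -9.12850624e+00 -2.10756118e+01  7.78589248e+01
 -1.31970969e-02  8.65369093e+01]
```

Run:
```python
from h import *
c=cams.camera("scene");W=cloud(c);f=c["frame"]
g=[]
for v in range(118,160,2):
    print(v,[f"{int(W[v,u,2]*1000)}" for u in range(236,300,3)])
cv2.imwrite("pics/g2.png",np.clip(cv2.resize(f[105:180,225:325],None,fx=7,fy=7,interpolation=cv2.INTER_CUBIC).astype(float)*2.5,0,255).astype(np.uint8))
```

```text
118 ['4', '178', '186', '177', '189', '239', '248', '244', '248', '249', '250', '250', '250', '248', '240', '228', '0', '4', '-1', '-2', '0', '0']
120 ['4', '169', '179', '174', '176', '230', '242', '248', '249', '249', '249', '248', '246', '242', '235', '221', '4', '2', '2', '1', '2', '3']
122 ['1', '165', '171', '147', '3', '221', '236', '242', '245', '248', '245', '239', '239', '234', '229', '216', '-1', '0', '4', '1', '0', '2']
124 ['2', '155', '160', '142', '-2', '218', '227', '233', '236', '240', '238', '235', '231', '228', '221', '206', '1', '3', '0', '2', '4', '0']
126 ['0', '151', '151', '140', '142', '212', '218', '227', '233', '233', '234', '227', '231', '221', '213', '199', '-1', '1', '4', '0', '0', '2']
128 ['3', '139', '142', '140', '137', '152', '215', '218', '223', '231', '223', '223', '220', '217', '208', '5', '3', '0', '-2', '-1', '-3', '3']
130 ['2', '3', '126', '138', '147', '163', '206', '211', '218', '218', '218', '216', '211', '208', '200', '191', '-1', '0', '0', '1', '1', '2']
132 ['0', '4', '-3', '133', '152', '157', '170', '203', '208', '212', '209', '208', 
[... 1138 characters left out ...]
, '146', '140', '162', '164', '149', '2', '1']
150 ['3', '0', '0', '-2', '0', '3', '0', '3', '4', '-5', '-1', '5', '30', '32', '137', '142', '140', '156', '158', '144', '1', '-2']
152 ['0', '-5', '0', '4', '3', '5', '-1', '2', '8', '0', '77', '68', '25', '31', '25', '134', '136', '150', '148', '138', '-4', '0']
154 ['5', '1', '5', '0', '3', '4', '-1', '-1', '0', '74', '70', '73', '26', '33', '28', '132', '124', '141', '143', '1', '0', '3']
156 ['1', '3', '0', '0', '0', '2', '1', '1', '0', '71', '72', '72', '27', '32', '27', '117', '119', '138', '1', '-1', '3', '2']
158 ['4', '2', '-4', '-2', '-1', '0', '2', '1', '1', '77', '70', '66', '29', '23', '29', '109', '108', '0', '3', '5', '0', '-1']
```

View pics/g2.png

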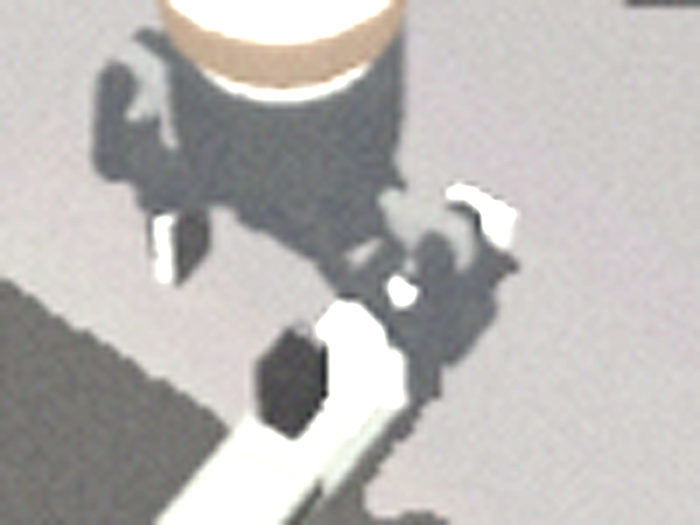

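Run:
```python
from h import *
c=cams.camera("scene");W=cloud(c)
for v in list(range(140,147))+list(range(156,172,2)):
    r=range(245,258) if v<150 else range(274,292)
    print(v,[tuple(int(q*1000) for q in W[v,u]) if W[v,u,2]>.04 else 0 for u in r])
```

```text
140 [0, (388, 55, 93), (397, 51, 106), (401, 50, 111), (404, 52, 112), (402, 56, 107), (401, 60, 102), (400, 63, 98), (401, 65, 97), (398, 71, 88), 0, 0, 0]
141 [0, 0, (397, 50, 103), (398, 52, 102), (404, 51, 110), (403, 54, 105), (400, 60, 97), (400, 63, 94), (397, 69, 86), 0, 0, 0, 0]
142 [0, 0, (399, 49, 102), (398, 52, 98), (402, 52, 102), (402, 56, 98), (400, 60, 93), (400, 63, 89), (401, 66, 88), 0, 0, 0, 0]
143 [0, 0, 0, (399, 51, 96), (400, 53, 95), (405, 52, 101), (402, 58, 93), (400, 63, 85), 0, 0, 0, 0, 0]
144 [0, 0, 0, (398, 51, 91), (402, 51, 95), (403, 54, 93), (404, 57, 91), 0, 0, 0, 0, 0, 0]
145 [0, 0, 0, 0, (402, 51, 91), (402, 55, 87), 0, 0, 0, 0, 0, 0, 0]
146 [0, 0, 0, 0, 0, 0, 0, 0, 0, 0, 0, 0, 0]
156 [0, 0, 0, 0, 0, (489, 70, 116), (493, 69, 120), (492, 73, 116), (493, 76, 114), (497, 75, 119), (498, 77, 118), (498, 80, 115), (497, 84, 111), (513, 72, 138), (515, 73, 140), (516, 76, 138), (515, 79, 134), 0]
158 [0, 0, 0, 0, 0, (489, 70, 108), (492, 70, 110), (491, 74, 105), (492, 76, 105), (494, 78, 105), (498, 77, 110), (499, 79, 109), (496, 86, 99), 0, 0, 0, 0, 0]
160 [0, 0, 0, 0, 0, (488, 70, 98), (489, 73, 97), (494, 71, 104), (491, 77, 94), (496, 76, 100), (501, 74, 109), (500, 79, 102), 0, 0, 0, 0, 0, 0]
162 [0, 0, 0, 0, 0, 0, (493, 68, 97), (493, 72, 93), (490, 78, 84), 0, 0, 0, 0, 0, 0, 0, 0, 0]
164 [0, 0, 0, 0, 0, 0, 0, 0, 0, 0, 0, 0, 0, 0, 0, 0, 0, 0]
166 [0, 0, 0, 0, 0, 0, 0, 0, 0, 0, 0, 0, 0, 0, 0, 0, 0, 0]
168 [0, 0, 0, 0, 0, 0, 0, 0, 0, 0, 0, 0, 0, 0, 0, 0, 0, 0]
170 [0, 0, 0, 0, 0, 0, 0, 0, 0, 0, 0, 0, 0, 0, 0, 0, 0, 0]
```

apply_moves:
  commands:
    - [0.005,0,0,0,1]
    - [0.01,0,0,0,1]
    - [0.015,0,0,0,1]
    - [0.015,0,0,0,1]

```text
time: 3.45
ee_pos: [0.4437, 0.0714, 0.0263]
tcp_rot: [80.6, 89.9, 3.2]
wrist_force: [0.0, 0.3, 0.3]
opening: 0.0852
```

```bash
cat >> h.py <<'E'
def tips():
    for n in ("scene","top"):
        W=cloud(cams.camera(n)).reshape(-1,3);o=bot.get_obs()["ee_pos"]
        P=W-o; a=np.array([.976,.218]);l=P[:,:2]@a;b=P[:,:2]@np.array([.218,-.976])
        for s in(-1,1):
            m=(abs(b)<.018)&(s*l>.035)&(s*l<.06)&(W[:,2]>.03)&(W[:,2]<.15)
            if m.sum()>3:print(n,s,m.sum(),"lowest z",np.round(np.sort(W[m][:,2])[:6],3),"mean b",b[m].mean().round(4),"l",np.median(l[m]).round(4))
E
python3 -c "
from h import *
plan([.4434,.0715,.041],12.6);tips();print(cams.camera('top')['t'])"
```

```text
R [[0.002, 0.976, 0.218], [0.0, 0.218, -0.976], [-1.0, 0.002, 0.0]] shift [-0.0147 -0.0002 -0.0001] ty 12.62 roll 0.0003 q6 86.5 F [0.02 0.32 0.33] pos [0.4437 0.0714 0.0263] op 0.0852 t 3.45
scene -1 127 lowest z [0.066 0.071 0.071 0.072 0.073 0.075] mean b 0.0045 l -0.0459
scene 1 146 lowest z [0.072 0.074 0.075 0.076 0.079 0.079] mean b 0.0063 l 0.0462
[-0.00982256  0.58283392  1.36055207]
```

apply_moves:
  commands:
    - [0,0,0,0,0.06]
    - [0,0,0,0,0.06]
    - [0,0,0,0,0.06]
    - [0,0,0,0,0.06]
  newtons: 30

```text
time: 4.0
ee_pos: [0.4442, 0.0715, 0.0273]
tcp_rot: [83.2, 89.8, 5.8]
wrist_force: [0.5, 0.5, 0.1]
opening: 0.0454
```

Run:
```python
from h import *
plan([.4434,.0715,.041],12.6)
c=cams.camera("scene");W=cloud(c);f=c["frame"];o=bot.get_obs()["ee_pos"];P=W-o
l=P[...,:2]@np.array([.976,.218]);b=P[...,:2]@np.array([.218,-.976])
for s in(-1,1):
    m=(abs(b)<.02)&(s*l>.019)&(s*l<.045)&(W[...,2]>.034)&(W[...,2]<.15)
    print(s,m.sum(),np.round(np.sort(W[m][:,2])[:12],3))
cv2.imwrite("pics/g3.png",np.clip(cv2.resize(f[105:180,225:325],None,fx=7,fy=7,interpolation=cv2.INTER_CUBIC).astype(float)*2,0,255).astype(np.uint8))
```

```text
R [[0.003, 0.976, 0.218], [0.0, 0.218, -0.976], [-1.0, 0.003, 0.0]] shift [-0.0137 -0.0008 -0.0002] ty 12.61 roll 0.0002 q6 86.5 F [0.53 0.53 0.07] pos [0.4442 0.0715 0.0273] op 0.0454 t 4.0
-1 149 [0.059 0.06  0.064 0.064 0.064 0.064 0.065 0.066 0.066 0.067 0.068 0.068]
1 193 [0.063 0.064 0.064 0.07  0.07  0.071 0.072 0.073 0.073 0.073 0.074 0.074]
```

View pics/g3.png

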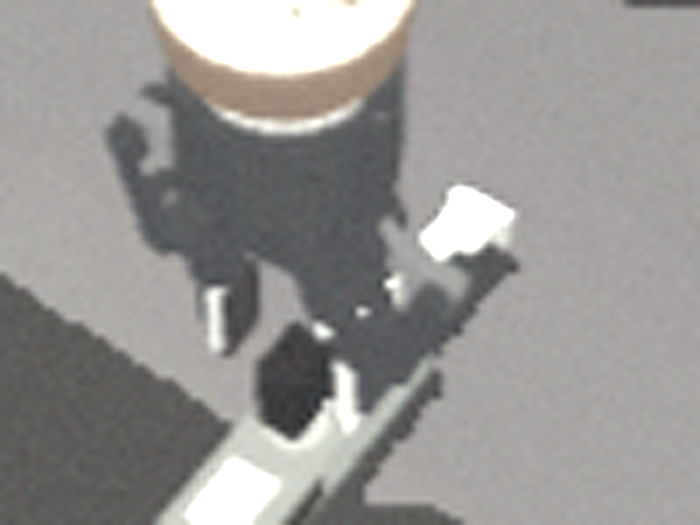

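apply_moves:
  commands:
    - [0.005,0,0,0,0.06]
    - [0.01,0,0,0,0.06]
    - [0.0155,0,0,0,0.06]
    - [0.0155,0,0,0,0.06]
    - [0.0155,0,0,0,0.06]

```text
time: 4.55
ee_pos: [0.4441, 0.0715, 0.0116]
tcp_rot: [81.9, 89.8, 4.5]
wrist_force: [0.1, -0.2, -0.4]
opening: 0.0451
```

Run:
```python
from h import *
plan([.4434,.0715,.011],12.6)
c=cams.camera("scene");W=cloud(c);f=c["frame"];o=bot.get_obs()["ee_pos"];P=W-o
l=P[...,:2]@np.array([.976,.218]);b=P[...,:2]@np.array([.218,-.976])
for s in(-1,1):
    m=(abs(b)<.02)&(s*l>.019)&(s*l<.045)&(W[...,2]>.034)&(W[...,2]<.15)
    print(s,m.sum(),np.round(np.sort(W[m][:,2])[:12],3))
```

```text
R [[0.003, 0.976, 0.218], [0.0, 0.218, -0.976], [-1.0, 0.003, 0.0]] shift [ 0.0006 -0.0007 -0.0002] ty 12.61 roll 0.0002 q6 86.5 F [ 0.12 -0.16 -0.44] pos [0.4441 0.0715 0.0116] op 0.0451 t 4.55
-1 140 [0.044 0.046 0.048 0.049 0.049 0.049 0.05  0.05  0.051 0.054 0.054 0.054]
1 225 [0.045 0.049 0.05  0.05  0.052 0.052 0.053 0.054 0.055 0.055 0.055 0.056]
```

apply_moves:
  commands:
    - [0,-0.0003,0,0,-1]
    - [0,-0.0003,0,0,-1]
    - [0,-0.0003,0,0,-1]
    - [0,-0.0003,0,0,-1]
    - [0,-0.0003,0,0,-1]
    - [0,-0.0003,0,0,-1]
  newtons: 50

```text
time: 5.2
ee_pos: [0.4441, 0.0715, 0.012]
tcp_rot: [83.3, 89.8, 5.9]
wrist_force: [-0.0, 0.5, 1.7]
opening: 0.0172
```

apply_moves:
  commands:
    - [-0.02,0,0,0,-1]
    - [-0.05,0,0,0,-1]
    - [-0.075,0,0,0,-1]
    - [-0.075,0,0,0,-1]

```text
time: 5.6
ee_pos: [0.4452, 0.0717, 0.0895]
tcp_rot: [84.9, 89.6, 7.5]
wrist_force: [1.4, 0.6, -5.3]
opening: 0.017
```

```bash
python3 -c "
from h import *
plan([.6237,-.0472,.087],13.1)"
```

```text
R [[0.007, 0.976, 0.218], [0.001, 0.218, -0.976], [-1.0, 0.007, 0.001]] shift [0.0037 0.1482 0.155 ] ty 12.61 roll -0.0086 q6 86.5 F [ 1.43  0.56 -5.28] pos [0.4452 0.0717 0.0895] op 0.017 t 5.6
```

apply_moves:
  commands:
    - [0.001,0.02,0.021,-0.0086,-1]
    - [0.001,0.045,0.047,-0.0086,-1]
    - [0.002,0.07,0.073,-0.0086,-1]
    - [0.003,0.095,0.1,-0.0086,-1]
    - [0.003,0.12,0.126,-0.0086,-1]
    - [0.0037,0.14,0.147,-0.0086,-1]
    - [0.0037,0.1482,0.155,-0.0086,-1]
    - [0.0037,0.1482,0.155,-0.0086,-1]
    - [0.0037,0.1482,0.155,-0.0086,-1]

```text
time: 6.5
ee_pos: [0.6226, -0.0468, 0.0856]
tcp_rot: [93.3, 89.7, 16.4]
wrist_force: [-0.7, -0.0, -5.2]
opening: 0.0173
```

Run:
```python
from h import *
plan([.6237,-.0472,.087],13.1)
for n in("scene","top"):
    c=cams.camera(n);x0=200 if n=="scene" else 200;y0=150
    cv2.imwrite(f"pics/p_{n}.png",cv2.resize(c["frame"][y0:y0+140,x0:x0+190],None,fx=4,fy=4,interpolation=cv2.INTER_CUBIC))
```

```text
R [[0.005, 0.974, 0.227], [0.001, 0.227, -0.974], [-1.0, 0.005, -0.0]] shift [-0.0014  0.001   0.0007] ty 13.11 roll 0.0002 q6 72.5 F [-0.74 -0.01 -5.19] pos [ 0.6226 -0.0468  0.0856] op 0.0173 t 6.5
```

View pics/p_scene.png

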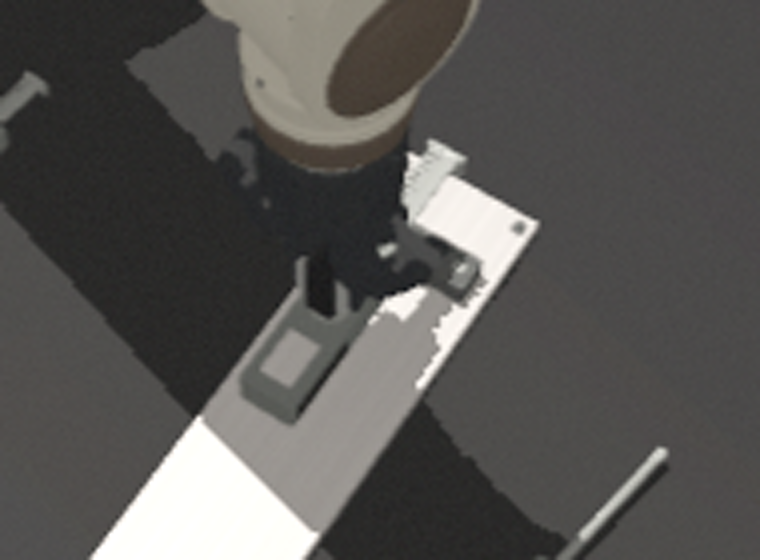

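```bash
cat >> h.py <<'E'
BAR=np.array([.6023,.0448]);D=np.array([-.2267,.974]);Y=np.array([-.974,-.2267])
def lip():
    for n in("scene","top"):
        W=cloud(cams.camera(n)).reshape(-1,3);q=W[:,:2]-BAR;x=q@D;y=q@Y
        m=(abs(y)<.02)&(x>.0)&(x<.12)&(W[:,2]>.019)&(W[:,2]<.14)
        if m.sum()>5:print(n,m.sum(),"lip max x",np.round(np.percentile(x[m],[80,90,95,99]),4),"y",y[m].mean().round(4),"z",np.round(np.percentile(W[m][:,2],[5,50,95]),4))
        m=(abs(y)<.03)&(x<-.08)&(x>-.19)&(W[:,2]>.025)&(W[:,2]<.13)
        if m.sum()>5:print(n,m.sum(),"case rear x",np.round(np.percentile(x[m],[1,5]),4),"y",np.median(y[m]).round(4),"z",np.round(np.percentile(W[m][:,2],[5,50,80]),4))
E
python3 -c "
from h import *
lip()"
```

```text
scene 124 lip max x [0.026  0.0274 0.0292 0.0308] y 0.0002 z [0.0286 0.0979 0.1017]
scene 598 case rear x [-0.1593 -0.1584] y -0.0029 z [0.0843 0.1025 0.105 ]
top 126 lip max x [0.0223 0.027  0.0286 0.0302] y 0.0024 z [0.0252 0.0961 0.1014]
```

apply_moves:
  commands:
    - [0.015,0.001,0,0,-1]
    - [0.035,0.001,0,0,-1]
    - [0.05,0.001,0,0,-1]
    - [0.058,0.001,0,0,-1]
    - [0.06,0.001,0,0,-1]
    - [0.06,0.001,0,0,-1]

```text
time: 7.3
ee_pos: [0.6245, -0.0462, 0.0272]
tcp_rot: [84.8, 89.6, 7.9]
wrist_force: [-0.3, 0.1, -4.1]
opening: 0.017
```

```bash
python3 -c "
from h import *
plan([.6237,-.0472,.02],13.1);lip()"
```

```text
R [[0.007, 0.974, 0.228], [0.001, 0.228, -0.974], [-1.0, 0.007, 0.001]] shift [ 0.0072 -0.0011  0.0007] ty 13.15 roll 0.0009 q6 72.6 F [-0.27  0.13 -4.09] pos [ 0.6245 -0.0462  0.0272] op 0.017 t 7.3
scene 129 lip max x [0.0262 0.0279 0.0285 0.0303] y -0.0026 z [0.0256 0.0383 0.0432]
scene 765 case rear x [-0.1592 -0.1576] y -0.0044 z [0.0318 0.045  0.0886]
top 122 lip max x [0.0218 0.0269 0.0283 0.03  ] y 0.0005 z [0.0247 0.037  0.0434]
```

apply_moves:
  commands:
    - [0.003,0,0,0,-1]
    - [0.005,0,0,0,-1]
    - [0.006,0,0,0,-1]
    - [0.006,0,0,0,-1]

```text
time: 7.8
ee_pos: [0.6252, -0.0463, 0.0222]
tcp_rot: [82.8, 89.5, 6.0]
wrist_force: [0.7, -0.3, -5.1]
opening: 0.0172
```

apply_moves:
  commands:
    - [0.001,0,0,0,-1]
    - [0.002,0,0,0,-1]
    - [0.002,0,0,0,-1]

```text
time: 8.1
ee_pos: [0.6253, -0.0464, 0.0208]
tcp_rot: [81.9, 89.4, 5.0]
wrist_force: [-3.1, 0.5, 4.9]
opening: 0.0171
```

apply_moves:
  commands:
    - [-0.001,0,0,0,-1]
    - [-0.001,0,0,0,-1]

```text
time: 8.3
ee_pos: [0.6253, -0.0463, 0.0214]
tcp_rot: [82.2, 89.5, 5.4]
wrist_force: [0.6, -0.1, -4.7]
opening: 0.0172
```

```bash
python3 -c "
from h import *
plan([.6237,-.0472,.02],13.1);lip()"
```

```text
R [[0.009, 0.974, 0.228], [0.001, 0.228, -0.974], [-1.0, 0.009, 0.001]] shift [ 0.0014 -0.0018  0.0005] ty 13.15 roll 0.0009 q6 72.6 F [ 0.65 -0.06 -4.65] pos [ 0.6253 -0.0463  0.0214] op 0.0172 t 8.3
scene 127 lip max x [0.0239 0.0268 0.0285 0.0301] y -0.0028 z [0.0271 0.0341 0.0379]
scene 756 case rear x [-0.1597 -0.1573] y -0.0042 z [0.0308 0.0408 0.0851]
top 122 lip max x [0.0219 0.0269 0.0285 0.0302] y -0.0 z [0.0247 0.0321 0.0393]
```

apply_moves:
  commands:
    - [0,-0.001,0.004,0,-1]
    - [0,-0.001,0.008,0,-1]
    - [0,-0.001,0.012,0,-1]
    - [0,-0.001,0.016,0,-1]
    - [0,-0.001,0.02,0,-1]
    - [0,-0.001,0.025,0,-1]
    - [0,-0.001,0.03,0,-1]
    - [0,-0.001,0.034,0,-1]
    - [0,-0.001,0.036,0,-1]
    - [0,-0.001,0.036,0,-1]

```text
time: 9.4
ee_pos: [0.6323, -0.0818, 0.0211]
tcp_rot: [83.6, 89.5, 6.7]
wrist_force: [-1.4, 4.6, -5.9]
opening: 0.0171
```

```bash
python3 -c "
from h import *
plan([.6237,-.0472,.0214],13.1);lip();F=bot.get_obs()['wrist_force'];print('pull',F[:2]@D, 'along',(bot.get_obs()['ee_pos'][:2]-BAR)@D)"
```

```text
R [[0.009, 0.974, 0.227], [0.001, 0.227, -0.974], [-1.0, 0.009, 0.001]] shift [-0.0003 -0.0005 -0.0357] ty 13.13 roll 0.0006 q6 69.4 F [-1.37  4.62 -5.91] pos [ 0.6323 -0.0818  0.0211] op 0.0171 t 9.4
scene 103 lip max x [0.0133 0.0149 0.0158 0.0186] y -0.0011 z [0.0263 0.0327 0.038 ]
scene 685 case rear x [-0.1889 -0.1857] y -0.004 z [0.0336 0.0409 0.0867]
top 93 lip max x [0.0136 0.0157 0.0172 0.0181] y -0.0001 z [0.0242 0.0306 0.0365]
top 30 case rear x [-0.091  -0.0887] y -0.0067 z [0.0335 0.0376 0.0396]
pull 4.3703090802988385 along -0.12985473627342792
```

apply_moves:
  commands:
    - [0,0,0.003,0,-1]
    - [0,0,0.006,0,-1]
    - [0,0,0.0085,0,-1]
    - [0,0,0.0085,0,-1]
    - [0.001,0,0.0085,0,-1]
    - [0.002,0,0.0085,0,-1]
    - [0.003,0,0.0085,0,-1]
    - [0.003,0,0.0085,0,-1]

```text
time: 10.3
ee_pos: [0.6345, -0.09, 0.0197]
tcp_rot: [79.7, 89.4, 2.8]
wrist_force: [-4.1, 4.0, 4.7]
opening: 0.017
```

```bash
cat >> h.py <<'E'
def st():
    o=bot.get_obs();F=o['wrist_force'];a=(o['ee_pos'][:2]-BAR)@D
    print('pull %.2f Fz %.2f z %.4f blade~%.4f t %.2f'%(F[:2]@D,F[2],o['ee_pos'][2],-a-.1065,o['time']))
E
python3 -c "
from h import *
st()"
```

```text
pull 4.80 Fz 4.66 z 0.0197 blade~0.0321 t 10.30
```

apply_moves:
  commands:
    - [0.001,0,0,0,-1]
    - [0.002,0,0,0,-1]
    - [0.003,0,0,0,-1]
    - [0.003,0,0,0,-1]

```text
time: 10.7
ee_pos: [0.6347, -0.0901, 0.0191]
tcp_rot: [77.3, 89.3, 0.4]
wrist_force: [-7.9, 4.3, 11.1]
opening: 0.0173
```

```bash
python3 -c "
from h import *
st()"
```

```text
pull 5.99 Fz 11.14 z 0.0191 blade~0.0322 t 10.70
```

apply_moves:
  commands:
    - [0.0008,-0.001,0.001,0,-1]
    - [0.001,-0.0015,0.002,0,-1]
    - [0.001,-0.0015,0.003,0,-1]

```text
time: 11.0
ee_pos: [0.6346, -0.0918, 0.0198]
tcp_rot: [87.5, 89.2, 10.7]
wrist_force: [-3.0, 12.3, 4.8]
opening: 0.0169
```

```bash
python3 -c "
from h import *
st();plan([.6,0,0],13.1)"
```

```text
pull 12.69 Fz 4.80 z 0.0198 blade~0.0338 t 11.00
R [[0.014, 0.973, 0.228], [0.003, 0.228, -0.974], [-1.0, 0.014, 0.001]] shift [ 0.0195 -0.013  -0.0973] ty 13.2 roll 0.0017 q6 68.4 F [-3.03 12.33  4.8 ] pos [ 0.6346 -0.0918  0.0198] op 0.0169 t 11.0
```

apply_moves:
  commands:
    - [0.0025,-0.0005,0.0015,0,-1]
    - [0.003,-0.0005,0.003,0,-1]
    - [0.003,-0.0005,0.004,0,-1]

```text
time: 11.3
ee_pos: [0.6353, -0.0929, 0.0191]
tcp_rot: [102.2, 89.0, 25.5]
wrist_force: [-6.6, 19.6, 10.4]
opening: 0.0173
```

```bash
python3 -c "
from h import *
st()"
```

```text
pull 20.64 Fz 10.44 z 0.0191 blade~0.0351 t 11.30
```

apply_moves:
  commands:
    - [0,0,0,0,-1]
    - [0,-0.001,0.001,0,-1]
    - [0,-0.001,0.002,0,-1]
    - [0,-0.001,0.0025,0,-1]
    - [0.0015,-0.001,0.0025,0,-1]
    - [0.003,-0.001,0.0025,0,-1]
    - [0.003,-0.001,0.0025,0,-1]

```text
time: 12.0
ee_pos: [0.6357, -0.0947, 0.0189]
tcp_rot: [101.2, 88.8, 24.5]
wrist_force: [-5.5, 9.6, 12.8]
opening: 0.0173
```

```bash
python3 -c "
from h import *
st();print(bot.get_obs()['wrist_force'])"
```

```text
pull 10.58 Fz 12.80 z 0.0189 blade~0.0370 t 12.00
[-5.46139342  9.58620374 12.79604602]
```

apply_moves:
  commands:
    - [-0.0005,0,0,0,-1]
    - [-0.0005,-0.001,0.0015,0,-1]
    - [-0.0005,-0.001,0.0025,0,-1]
    - [-0.0005,-0.001,0.003,0,-1]
    - [0.001,-0.001,0.003,0,-1]
    - [0.0025,-0.001,0.003,0,-1]
    - [0.0025,-0.001,0.003,0,-1]

```text
time: 12.7
ee_pos: [0.6364, -0.0969, 0.019]
tcp_rot: [100.7, 88.6, 24.1]
wrist_force: [-5.1, 9.2, 11.3]
opening: 0.0173
```

```bash
python3 -c "
from h import *
st();print(bot.get_obs()['wrist_force'],bot.get_obs()['tcp_rot'])"
```

```text
pull 10.07 Fz 11.32 z 0.0190 blade~0.0392 t 12.70
[-5.05448862  9.16249359 11.32465347] [100.74135691  88.62813204  24.1113385 ]
```

apply_moves:
  commands:
    - [-0.001,0,0,0,-1]
    - [-0.001,-0.001,0.0015,0,-1]
    - [-0.001,-0.001,0.0025,0,-1]
    - [-0.001,-0.001,0.003,0,-1]
    - [0.001,-0.001,0.003,0,-1]
    - [0.0025,-0.001,0.003,0,-1]
    - [0.0025,-0.001,0.003,0,-1]

```text
time: 13.4
ee_pos: [0.6369, -0.0991, 0.0191]
tcp_rot: [100.4, 88.4, 23.8]
wrist_force: [-5.0, 9.9, 10.7]
opening: 0.0172
```

```bash
python3 -c "
from h import *
st();print(bot.get_obs()['wrist_force'],bot.get_obs()['tcp_rot'])"
```

```text
pull 10.79 Fz 10.70 z 0.0191 blade~0.0415 t 13.40
[-4.9958447   9.91215704 10.70061623] [100.37156981  88.44929492  23.7778759 ]
```

apply_moves:
  commands:
    - [-0.001,0,0,0,-1]
    - [-0.001,-0.001,0.0015,0,-1]
    - [-0.001,-0.001,0.0025,0,-1]
    - [-0.001,-0.001,0.003,0,-1]
    - [0.001,-0.001,0.003,0,-1]
    - [0.0025,-0.001,0.003,0,-1]
    - [0.0025,-0.001,0.003,0,-1]

```text
time: 14.1
ee_pos: [0.6375, -0.1013, 0.0192]
tcp_rot: [100.1, 88.3, 23.6]
wrist_force: [-4.5, 9.1, 11.1]
opening: 0.017
```

```bash
python3 -c "
from h import *
st();print(bot.get_obs()['wrist_force'],bot.get_obs()['tcp_rot'])"
```

```text
pull 9.87 Fz 11.10 z 0.0192 blade~0.0438 t 14.10
[-4.51841676  9.08636353 11.09975286] [100.14820784  88.27515548  23.58688191]
```

apply_moves:
  commands:
    - [-0.001,0,0,0,-1]
    - [-0.001,-0.001,0.0015,0,-1]
    - [-0.001,-0.001,0.0025,0,-1]
    - [-0.001,-0.001,0.003,0,-1]
    - [0.001,-0.001,0.003,0,-1]
    - [0.0025,-0.001,0.003,0,-1]
    - [0.0025,-0.001,0.003,0,-1]

```text
time: 14.8
ee_pos: [0.6381, -0.1035, 0.0193]
tcp_rot: [99.8, 88.1, 23.3]
wrist_force: [-4.7, 9.1, 11.9]
opening: 0.0173
```

```bash
python3 -c "
from h import *
st();print(bot.get_obs()['wrist_force'],bot.get_obs()['tcp_rot'])"
```

```text
pull 9.98 Fz 11.94 z 0.0193 blade~0.0461 t 14.80
[-4.71012261  9.14791498 11.93828269] [99.82679705 88.09363836 23.30156704]
```

apply_moves:
  commands:
    - [-0.001,0,0,0,-1]
    - [-0.001,-0.001,0.0015,0,-1]
    - [-0.001,-0.001,0.0025,0,-1]
    - [-0.001,-0.001,0.003,0,-1]
    - [0.001,-0.001,0.003,0,-1]
    - [0.0025,-0.001,0.003,0,-1]
    - [0.0025,-0.001,0.003,0,-1]

```text
time: 15.5
ee_pos: [0.6386, -0.1057, 0.0194]
tcp_rot: [99.7, 87.9, 23.2]
wrist_force: [-5.2, 10.0, 10.9]
opening: 0.0173
```

```bash
python3 -c "
from h import *
st();print(bot.get_obs()['wrist_force'],bot.get_obs()['tcp_rot'])"
```

```text
pull 10.88 Fz 10.92 z 0.0194 blade~0.0483 t 15.50
[-5.19144101  9.95873706 10.92416236] [99.70188138 87.91880105 23.20770489]
```

apply_moves:
  commands:
    - [-0.001,0,0,0,-1]
    - [-0.001,-0.001,0.0015,0,-1]
    - [-0.001,-0.001,0.0025,0,-1]
    - [-0.001,-0.001,0.003,0,-1]
    - [0.001,-0.001,0.003,0,-1]
    - [0.0025,-0.001,0.003,0,-1]
    - [0.0025,-0.001,0.003,0,-1]

```text
time: 16.2
ee_pos: [0.6392, -0.1078, 0.0193]
tcp_rot: [99.7, 87.7, 23.2]
wrist_force: [-5.2, 10.6, 10.6]
opening: 0.0171
```

```bash
python3 -c "
from h import *
st();print(bot.get_obs()['wrist_force'],bot.get_obs()['tcp_rot']);lip()"
```

```text
pull 11.47 Fz 10.62 z 0.0193 blade~0.0505 t 16.20
[-5.18559871 10.5642498  10.61690979] [99.67307674 87.74602846 23.21802061]
scene 105 lip max x [0.0137 0.0157 0.0168 0.0181] y -0.0007 z [0.026  0.0319 0.0379]
scene 541 case rear x [-0.1893 -0.1862] y -0.006 z [0.0324 0.0442 0.0976]
top 94 lip max x [0.0138 0.0158 0.0172 0.0181] y 0.0005 z [0.0242 0.0302 0.0364]
top 206 case rear x [-0.1302 -0.1255] y -0.0014 z [0.0313 0.0369 0.0396]
```

apply_moves:
  commands:
    - [-0.001,0,0,0,-1]
    - [-0.001,-0.001,0.0015,0,-1]
    - [-0.001,-0.001,0.0025,0,-1]
    - [-0.001,-0.001,0.003,0,-1]
    - [0.001,-0.001,0.003,0,-1]
    - [0.0025,-0.001,0.003,0,-1]
    - [0.0025,-0.001,0.003,0,-1]

```text
time: 17.0
ee_pos: [0.6398, -0.11, 0.0193]
tcp_rot: [99.7, 87.6, 23.2]
wrist_force: [-4.4, 9.4, 10.0]
opening: 0.0172
```

```bash
python3 -c "
from h import *
st();print(bot.get_obs()['wrist_force'],bot.get_obs()['tcp_rot'])"
```

```text
pull 10.12 Fz 10.02 z 0.0193 blade~0.0528 t 17.00
[-4.42464206  9.36492708 10.01878802] [99.6575728  87.57367998 23.23590371]
```

apply_moves:
  commands:
    - [-0.001,0,0,0,-1]
    - [-0.001,-0.001,0.0015,0,-1]
    - [-0.001,-0.001,0.0025,0,-1]
    - [-0.001,-0.001,0.003,0,-1]
    - [0.001,-0.001,0.003,0,-1]
    - [0.0028,-0.001,0.003,0,-1]
    - [0.0028,-0.001,0.003,0,-1]

```text
time: 17.7
ee_pos: [0.6404, -0.1121, 0.019]
tcp_rot: [99.6, 87.4, 23.2]
wrist_force: [-4.8, 10.2, 9.9]
opening: 0.0173
```

```bash
python3 -c "
from h import *
st();print(bot.get_obs()['wrist_force'],bot.get_obs()['tcp_rot'])"
```

```text
pull 11.03 Fz 9.88 z 0.0190 blade~0.0550 t 17.70
[-4.8079224  10.20553967  9.87880894] [99.5973137  87.40209988 23.21353377]
```

apply_moves:
  commands:
    - [0.002,-0.0005,0.001,0,-1]
    - [0.0035,-0.0005,0.001,0,-1]
    - [0.0035,-0.0005,0.001,0,-1]

```text
time: 18.0
ee_pos: [0.6405, -0.1122, 0.0185]
tcp_rot: [99.9, 87.3, 23.6]
wrist_force: [-8.9, 11.4, 15.2]
opening: 0.0175
```

```bash
python3 -c "
from h import *
st();print(bot.get_obs()['wrist_force'],bot.get_obs()['tcp_rot'])"
```

```text
pull 13.14 Fz 15.25 z 0.0185 blade~0.0550 t 18.00
[-8.94747674 11.40822479 15.24873545] [99.91928238 87.26151011 23.55983255]
```

Not in the slot. Continue hopping.

apply_moves:
  commands:
    - [-0.002,-0.001,0,0,-1]
    - [-0.002,-0.0015,0.0015,0,-1]
    - [-0.002,-0.0015,0.0025,0,-1]
    - [-0.002,-0.0015,0.003,0,-1]
    - [0.001,-0.0015,0.003,0,-1]
    - [0.0025,-0.0015,0.003,0,-1]
    - [0.0025,-0.0015,0.003,0,-1]

```text
time: 18.7
ee_pos: [0.6407, -0.1142, 0.0172]
tcp_rot: [100.5, 87.1, 24.2]
wrist_force: [-1.5, 11.1, 3.2]
opening: 0.0173
```

```bash
python3 -c "
from h import *
st();print(bot.get_obs()['wrist_force'],bot.get_obs()['tcp_rot'])"
```

```text
pull 11.15 Fz 3.17 z 0.0172 blade~0.0570 t 18.70
[-1.5108128  11.10064731  3.16542894] [100.49494231  87.11220042  24.18552027]
```

apply_moves:
  commands:
    - [0.002,0,0.001,0,-1]
    - [0.004,0,0.001,0,-1]
    - [0.005,0,0.001,0,-1]
    - [0.005,0,0.001,0,-1]

```text
time: 19.1
ee_pos: [0.6414, -0.1142, 0.0156]
tcp_rot: [100.2, 87.0, 23.9]
wrist_force: [-10.7, 10.4, 17.0]
opening: 0.017
```

```bash
python3 -c "
from h import *
st();print(bot.get_obs()['wrist_force'],bot.get_obs()['tcp_rot'])"
```

```text
pull 12.58 Fz 16.96 z 0.0156 blade~0.0573 t 19.10
[-10.70789565  10.42152416  16.96399084] [100.20811324  86.982013    23.92711738]
```

apply_moves:
  commands:
    - [0.0025,-0.001,0.0005,0,-1]
    - [0.004,-0.002,0.0005,0,-1]
    - [0.005,-0.002,0.0005,0,-1]
    - [0.005,-0.002,0.0005,0,-1]

```text
time: 19.5
ee_pos: [0.6413, -0.1143, 0.0156]
tcp_rot: [98.4, 86.7, 22.2]
wrist_force: [-9.6, 11.9, 24.8]
opening: 0.0169
```

Run:
```python
from h import *
st();print(bot.get_obs()['wrist_force'],bot.get_obs()['tcp_rot'])
c=cams.camera("scene");cv2.imwrite("pics/k.png",np.clip(cv2.resize(c["frame"][170:290,210:360],None,fx=5,fy=5,interpolation=cv2.INTER_CUBIC).astype(float)*1.7,0,255).astype(np.uint8))
```

```text
pull 13.75 Fz 24.81 z 0.0156 blade~0.0573 t 19.50
[-9.5526287  11.89250319 24.80665289] [98.41533266 86.68329657 22.17291496]
```

View pics/k.png

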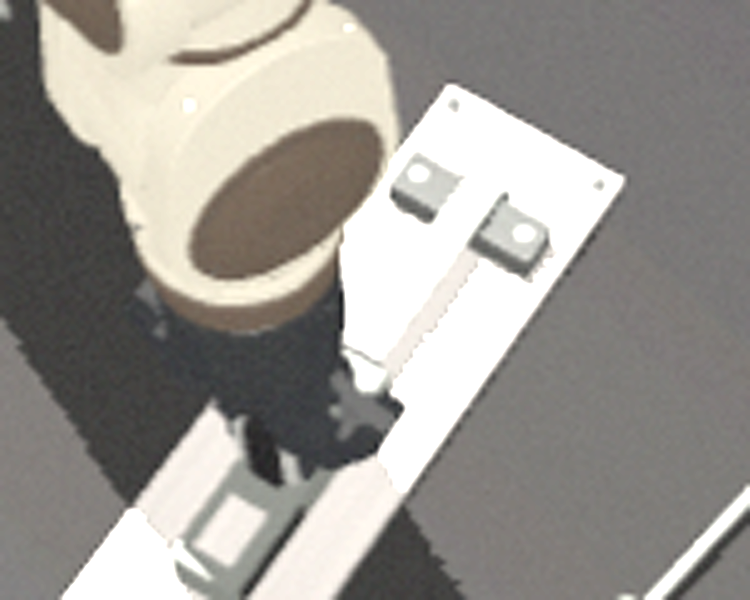

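apply_moves:
  commands:
    - [0.003,0,0,0,-1]
    - [0.001,0,0,0,-1]
    - [0,0,0,0,-1]
    - [0,0,0,0,-1]

```text
time: 19.95
ee_pos: [0.6415, -0.114, 0.0161]
tcp_rot: [98.2, 86.6, 22.0]
wrist_force: [-1.7, 6.3, -1.4]
opening: 0.017
```

Run:
```python
from h import *
st();print(bot.get_obs()['wrist_force'],bot.get_obs()['tcp_rot'])
```

```text
pull 6.53 Fz -1.41 z 0.0161 blade~0.0571 t 19.95
[-1.7308075   6.3055545  -1.41167977] [98.21799218 86.64313676 21.98812142]
```

apply_moves:
  commands:
    - [0,0,-0.001,0,-1]
    - [0,0,-0.002,0,-1]
    - [0,0,-0.002,0,-1]

```text
time: 20.25
ee_pos: [0.6413, -0.1126, 0.0164]
tcp_rot: [96.8, 86.6, 20.5]
wrist_force: [-0.3, 0.8, -4.3]
opening: 0.0171
```

Run:
```python
from h import *
st();print(bot.get_obs()['wrist_force'],bot.get_obs()['tcp_rot'])
```

```text
pull 0.87 Fz -4.29 z 0.0164 blade~0.0557 t 20.25
[-0.3492892   0.80713613 -4.28911209] [96.79495919 86.63220258 20.54782318]
```

apply_moves:
  commands:
    - [0.002,0,0,0,-1]
    - [0.0045,-0.001,0,0,-1]
    - [0.0055,-0.001,0,0,-1]
    - [0.0055,-0.001,0,0,-1]
    - [0.003,0,0,0,-1]
    - [0.0015,0,0,0,-1]
    - [0.001,0,0,0,-1]
    - [0.001,0,0,0,-1]

```text
time: 21.05
ee_pos: [0.6417, -0.1126, 0.0159]
tcp_rot: [96.4, 86.6, 20.2]
wrist_force: [-1.9, 3.8, 3.7]
opening: 0.0174
```

Run:
```python
from h import *
st();print(bot.get_obs()['wrist_force'],bot.get_obs()['tcp_rot'])
```

```text
pull 4.17 Fz 3.67 z 0.0159 blade~0.0558 t 21.05
[-1.91228013  3.8360667   3.66990149] [96.42086229 86.58180401 20.17692057]
```

Now let go gently and rise.

apply_moves:
  commands:
    - [-0.0003,0,-0.0005,0,-0.4]
    - [-0.0003,0,-0.0005,0,-0.3]
    - [-0.0003,0,-0.0005,0,0]
    - [-0.0003,0,-0.0005,0,0.3]
    - [-0.0003,0,-0.0005,0,0.3]
    - [-0.01,0,-0.0005,0,0.3]
    - [-0.035,0,-0.0005,0,0.3]
    - [-0.07,0,-0.0005,0,0.3]
    - [-0.11,0,0,0,0.3]
    - [-0.15,0,0,0,0.3]
    - [-0.15,0,0,0,0.3]

```text
time: 22.15
ee_pos: [0.6353, -0.1162, 0.1734]
tcp_rot: [92.1, 86.1, 15.8]
wrist_force: [0.6, -0.2, 1.0]
opening: 0.0557
```

```bash
cat >> h.py <<'E'
def final():
    for n in ("scene","top"):
        W=cloud(cams.camera(n));q=W[...,:2]-BAR;x=q@D;y=q@Y;z=W[...,2]
        case=(abs(y)<.014)&(x>-.235)&(x<-.11)&(z>.03)&(z<.045)&((x<-.2)|(x>-.155));kn=(abs(y)<.006)&(x>-.19)&(x<-.165)&(z>.055)&(z<.09)
        f=(abs(y)<.022)&(x<-.1)&(x>-.3)&(z>.022)&(z<.05); l=(abs(y)<.02)&(x<.05)&(x>.0)&(z>.02)&(z<.06)
        p=W[f][:,:2].astype(np.float32);b=cv2.minAreaRect(p)
        cf=np.polyfit(y[case],z[case],1)
        print(n,"case top",np.median(z[case]).round(4),"roll",cf[0].round(3),"knob top",np.median(z[kn]).round(4),kn.sum(),"case x",np.percentile(x[f],[1,99]).round(4),"y",np.median(y[f]).round(4),"rect",np.round(b[1],3),round(b[2],1),"lip x",np.percentile(x[l],[90,99]).round(4))
E
python3 - <<'E'
from h import *
st();final()
for n in("scene","top"):
    c=cams.camera(n);cv2.imwrite(f"pics/r_{n}.png",cv2.resize(c["frame"][150:290,210:370],None,fx=4,fy=4,interpolation=cv2.INTER_CUBIC))
E
```

```text
pull -0.37 Fz 1.03 z 0.1734 blade~0.0578 t 22.15
scene case top 0.0387 roll -0.011 knob top 0.0749 36 case x [-0.2274 -0.1014] y -0.0067 rect [0.038 0.128] 14.3 lip x [0.0155 0.0191]
top case top 0.0372 roll -0.03 knob top nan 0 case x [-0.1563 -0.1005] y -0.0019 rect [0.036 0.059] 13.7 lip x [0.0161 0.0186]
  return _methods._mean(a, axis=axis, dtype=dtype,
  ret = ret.dtype.type(ret / rcount)
```

View pics/r_scene.png

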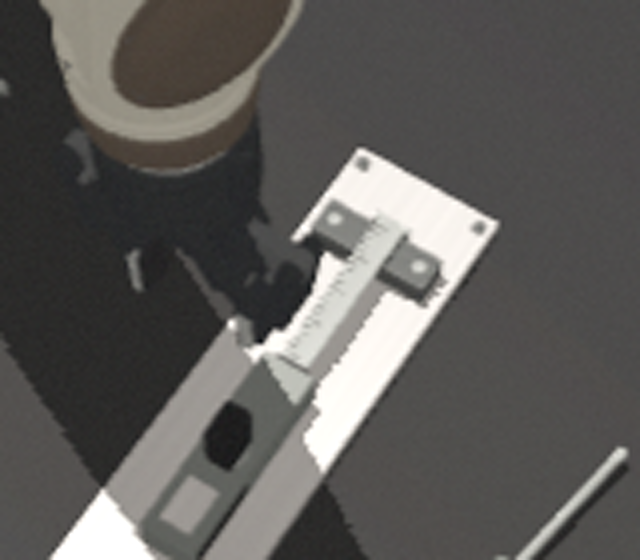

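apply_moves:
  commands:
    - [-0.05,-0.05,0,0,0.3]
    - [-0.05,-0.1,0,0,0.3]
    - [-0.05,-0.15,0,0,0.3]
    - [-0.05,-0.2,0,0,0.3]
    - [-0.05,-0.25,0,0,0.3]
    - [-0.05,-0.25,0,0,0.3]
    - [-0.05,-0.25,0,0,0.3]

```text
time: 23.05
ee_pos: [0.3861, -0.1763, 0.1998]
tcp_rot: [97.1, 86.7, 20.8]
wrist_force: [0.2, -0.6, 0.7]
opening: 0.0558
```

```bash
python3 - <<'E' 2>/dev/null
from h import *
st();final();final()
for n in("scene","top"):
    W=np.load(f"/tmp/{n}0.npz")["W"];d=np.array([-.218,.976]);e=np.array([-.976,-.218]);q=W[...,:2]-[.4434,.0715];x=q@d;y=q@e;z=W[...,2]
    k=(abs(x)<.009)&(abs(y)<.006)&(z>.055);c=(abs(y)<.014)&(abs(x)>.02)&(abs(x)<.06)&(z>.02)&(z<.036)
    print("start",n,"knob top",np.median(z[k]).round(4),"case top",np.median(z[c]).round(4))
E
```

```text
pull -0.59 Fz 0.69 z 0.1998 blade~0.0598 t 23.05
scene case top 0.0383 roll 0.014 knob top 0.0739 40 case x [-0.2275 -0.1006] y -0.0067 rect [0.038 0.128] 14.0 lip x [0.0156 0.0183]
top case top 0.0376 roll -0.012 knob top 0.0727 14 case x [-0.2245 -0.1011] y -0.0013 rect [0.037 0.126] 13.6 lip x [0.016  0.0186]
scene case top 0.0386 roll -0.019 knob top 0.0737 35 case x [-0.2274 -0.1021] y -0.0068 rect [0.039 0.128] 14.1 lip x [0.0155 0.0182]
top case top 0.0374 roll -0.027 knob top 0.0748 17 case x [-0.2245 -0.1011] y -0.0011 rect [0.037 0.126] 13.7 lip x [0.016  0.0186]
start scene knob top 0.0726 case top 0.0293
start top knob top 0.0715 case top 0.0274
```

```bash
python3 -c "
from h import *
print(bot.job_done())"
```

```text
the job is handed in; nothing more can be done
None
```

The middle-sized rule is on the gauge bed, locked and still hooked over the bar, and I handed the job in at about 23 s. No verdict came back.

**What I did:** I gripped the rule by its knob and set it down with the hook past the bar. I then backed it away in steps of about 2 mm, pressing the knob lightly at each stop. The pin dropped at about 57 mm of blade. I pressed the knob to a hard stop at about 25 N and eased off. The pull died after 1.4 mm of slack, so the blade is locked. Then I let go and moved the arm clear.

**Last checks (two cameras, good to about 2 mm):**

| Check | Measured | Required |
|---|---|---|
| Knob travel (height above case, before and after) | 7–8 mm | more than 6 mm |
| Blade drawn out | about 57 mm | more than 30 mm |
| Hook in the bar frame, x | about 14.5 mm | 10 to 18.5 mm |
| Rule against bed line | within about 1° | 0.1 rad (5.7°) |
| Rule lying flat (tilt) | flat within measuring noise, about 0.03 rad | below 0.06 rad |

**What disagreed or was left unchecked:**
- **Tool height:** the cameras showed the gripper about 30 mm higher than the reported tool position, so I set the grasp height from the cameras.
- **Knob stop:** the reported height at the hard stop implied only 5–6 mm of knob travel. The camera figures and the lock test say it is fully down.
- **Bar force:** the wrist force along the pull reached 20.6 N for a moment while I dragged with the knob pressed. It includes bed friction, so the bar itself should have seen less than its 20 N limit, but I could not measure that directly. I stopped dragging with the knob pressed after that.
- **Bystanders:** I did not re-measure their positions; the arm did not go near them.

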